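Shut the rack's wire flap with the hook pole

ROBOT

A 7-joint arm with a two-finger parallel gripper is mounted at the origin on the work surface. World frame = base frame: x ahead of the robot, y to its left, z up, the work surface at z = 0. Lengths are in m, angles in rad, forces in N, time in s.
With the tool pointing down it reaches from about 0.425 to 0.925 m from the base axis. Payload 6.8 kg.
Tool frame: the origin (TCP) lies between the finger pads; the fingertips stand r.tip_extent ahead of it and the grasp point (between the pads) lies 5 mm behind it (r.tip_extent is the distance from the TCP to the fingertips, in m); y points along the fingers, x is the direction in which the jaws open and shut, and the axes are right-handed (so a half turn about y gives the same grasp; the last joint's range is limited). The gripper opens to 85 mm and grips with 20 to 120 N. Pads are 22 mm wide; open, the fingers measure 114 mm over their backs; the gripper's body (76 mm by 85 mm) begins 54 mm behind the grasp point. The pads swing forward as they close: fully open they stand 13 mm farther back than shut.
Start: joints at [1.137, 0.477, 0.022, 1.555, -0.011, 1.109, -0.083], TCP at [0.216, -0.64, 0.245] pointing down, gripper open.
Joint ranges: [-2.96, 2.96], [-0.34, 2.1], [-1.41, 1.46], [0.24, 2.44], [-1.37, 4.51], [0.17, 1.92], [-2.96, 2.96]. Speed limits (rad/s): [2.39, 2.39, 3.14, 3.14, 3.14, 3.14, 3.14].

INTERFACE

Orientations are given as a rotation vector (axis times angle).
In Python, from bench import r gives the robot as it stands.
- The arm moves only by the tool send_rows, never from a script. Its argument "plan" is a list of rows, each a list of 5 numbers: the shift along the tool's x, y, z in cm, then the turn about the tool's y in degrees, then the opening, from 0 (shut) to 1 (fully open). In form: [[dx, dy, dz, spin, grip], ...]. A call has 1 to 12 rows; each row shifts and turns the commanded pose from where the row before left it, along the tool's axes as they then stand; what a row does not reach is not made up. A row lasts 1/8 s, in which the tool goes at most 62.5 mm and 10.7 degrees, less where a joint would pass 70% of its speed; a pose out of reach is approached as far as the arm can. A call is refused whole if a number of a shift passes 6.25 or a number of a turn 10.7, either way. A call with a gripper value outside its range is refused whole. The fingers move at their own pace and stop on an object; "force" is the grip in N (left out, the last holds). Time passes only in rows, so rows that do not move let the fingers close. It gives the time, the measured TCP pose, the force and the opening at its end, in the units of the state.
- r.get_obs(): the state, without advancing time (a new reading comes with each control period).
- r.grab_frame(name): name is "scene" or "side" or "wrist"; returns a dict with "image" (400x640x3 uint8, red, green, blue), "camera_matrix" (3x3 intrinsics, pixels), "cam_to_world" (4x4, takes a point from camera to world coordinates). Camera axes: x right, y down, z forward; pixel columns grow to the right and rows downward; lengths in m; the calibration is good to about 2 mm. A picture is of the moment at which its call begins. There is no depth.
- r.hand_in(): hands the job in, once; it reports no verdict.
Trained networks look in the newest picture that a camera, given by its name, has taken for a name from the list of things; names that differ only in an ending like _2 or _b are one class to them, and where a whole thing is asked for, a point or a joint stands for the part that bears it (a point fixed in the world has none). Each returns a list of dicts, best first, with "p" (0 to 1); they miss things now and then, are a little off and sometimes report something else, mostly with a low value. They report only what shows in the picture. A call takes as long as a camera call.
- r.recognise(camera, target): "rect" ([left, top, right, bottom] in pixels, round what is visible of it).
The state is a dict: "clock": time; "joints": joint angles; "qvel": joint speeds; "tau": joint torques, N m; "tcp_pos": TCP position; "orientation": TCP orientation; "contact_force": force on the tool from outside, world axes, zero at the start; "moment": the same for the moment, N m; "grip_width": finger opening in m.
Only numpy, scipy, OpenCV 4.12 (cv2) and the standard library are available. Lean on these libraries where they do the work, as an engineer would, in place of code of your own. Each camera call takes 0.05 s, during which the arm holds its last target.

TASK

Take the hook pole from its rest, put its hook through the ring eye of the raised wire-grid flap on the rack, and swing the flap down until it is fully shut, without slamming it and without the robot itself touching the rack or flap. Then unhook and lay the pole back in the two U-brackets of its rest as it was, hook end the same way, and leave the other things where they are.

Things in the scene. Friction and masses are not known exactly. Their poses are not given: they have to be found in the camera images.
- rack: Fixed benchtop rack: black steel posts, three shelves, black wire grid on sides, back and lower front; 180 deep (x), 360 wide (y), 380 high. Its front faces its own -x, to the robot. Origin: on the table, under the middle of its front (front plane at x 0). The upper front, from height 225, is the opening the flap covers. The grid acts as a solid sheet: nothing passes through.
- flap (a joint): Angle of the rack's flap, rad: 0 = shut, hanging straight down before the opening; positive = raised outwards to the rack's -x and up; pi/2 = level, free edge to the robot; stop at 1.95. Starts at 1.35 to 1.75. Its hinge axis is along the rack's y, at x -10, z 370 in the rack's frame. Stiff friction hinges (0.5 N m) hold it wherever left: it neither falls nor springs; 1 to 5 N at the eye moves it.
- flap_eye (a point): Centre of the steel ring eye at the middle of the flap's free edge, outer side: hole 38 across, wire 6. The hole's axis is y, along the hinge: a bar enters sideways. Flap: black framed grid 330 wide, 150 from hinge to free edge, 10 thick. Axes turn with the flap (at 0 they are the rack's): -z hinge to free edge, -x outwards. In these axes the eye is at x -30, y 0, z -158 from mid-hinge.
- pole: Loose hook pole, 0.14 to 0.28 kg, 450 long. Origin: on its centre line, midway between the brackets when at rest (centre of mass at x 33); x along it to the hook, z up, y sideways as it lies. From x -190 to 120 a 20 by 20 square wooden handle (grip it within 40 of the origin), then a steel ferrule to 146 (19 across) and a rod 8 thick to x 245, where it turns square to +y.
- pole_hook (a point): Middle of the straight part of the hook: in the pole's frame x 245, y 24, z 0. The hook is an 8 thick bar from the rod's centre line (y 0) square out to y 45, ending in a lip swept back to x 238, y 54. Axes as pole.
- pole_hook_end (a point): End of the hook's lip: in the pole's frame x 238, y 54, z 0.
- pole_rest: Fixed rest of the pole: plywood board 300 by 85, 16 thick, with two black steel U-brackets at x -100 and 100. Origin: centre of its underside; x along the pole towards the hook. Each bracket is 14 long (x), its seat at height 50, 32 wide between upright sides to height 70, then flared to 60 wide at height 90. The resting pole's origin is at x 0, y 0, z 60, axes parallel to the rest's.
- sprayer: Bystander: loose white spray bottle with a grey trigger head, 72 across, 186 high; origin at the centre of its underside, z up.
- tub: Bystander: loose clear lidded tub filled with dark wood mulch, 140 by 100 by 75 high; origin at the centre of its underside, z up.
- jar: Bystander: loose clear jar with a white lid, 80 across, 85 high; origin at the centre of its underside, z up.

How it is judged:
On the way, in this order (a step that is already met when the one before it is completed fails the run):
1. the pole is lifted out of its rest (height (world z) of pole above 0.13 m), for 0.1 s.
2. the hook is through the ring eye while the flap is still raised (value of joint flap above 1 rad and y of pole_hook in the frame of flap_eye between -0.02 and 0.02 m and x of pole_hook in the frame of flap_eye between -0.019 and 0.019 m and z of pole_hook in the frame of flap_eye between -0.019 and 0.019 m), for 0.2 s.
3. the flap is swung fully shut (value of joint flap below 0.05 rad), for 0.2 s.
At the end, for the whole second after the job is handed in: The flap is shut (within 0.05 rad) and the pole lies still in both U-brackets of its rest as it was at the start: within 35 mm along its length, 12 mm sideways, 6 mm in height and 0.12 rad in direction, hook end the same way and hook pointing to the same side (value of joint flap below 0.05 rad and x of pole in the frame of pole_rest between -0.035 and 0.035 m and y of pole in the frame of pole_rest between -0.012 and 0.012 m and z of pole in the frame of pole_rest between 0.054 and 0.066 m and angle between the x axis of pole and the x axis of pole_rest, either way round below 0.12 rad and x of pole_hook in the frame of pole_rest above 0.15 m and y of pole_hook_end in the frame of pole_rest above 0.02 m and linear speed of pole below 0.02 m/s); the robot touches nothing.
It fails at once if the flap bangs shut (faster than 1.5 rad/s in its last 0.3 rad) (value of joint flap below 0.3 rad and velocity of joint flap below -1.5 rad/s).
It fails at once if the robot itself touches the rack or its flap (contact force between any of the fingers, the arm and rack above 1 N).
It fails at once if the spray bottle, the tub or the jar is shifted by more than 30 mm or tipped (distance of any of sprayer, tub, jar from where it was at the start of the episode above 0.03 m or angle between any of sprayer, tub, jar's own z axis and vertical above 0.4 rad).
It also fails if it takes over 72 s, if anything falls off the work surface, if the arm or the gripper's body presses on something with over 40 N, if the wrist force passes 120 N, or if a joint passes its speed limit or range.

## Working session

There is one attempt and no reset: what is moved stays moved. The work goes in short steps, Python scripts to look and compute and a tool call to move; the robot and the scene stay as the last step left them, time stands still between calls to the robot, and variables do not carry over. Pictures are saved under pics/ and viewed, and the job is handed in when it is done.

Besides the shell and the picture viewer there is one more tool, called after ">>>" as name(argument=value, ...) on one line, values as JSON. send_rows: Moves the arm, as the interface text tells. Its arguments: {"type":"object","properties":{"plan":{"type":"array","items":{"type":"array","items":{"type":"number"}}},"force":{"type":"number"}},"required":["plan"]}

```bash
ls; mkdir -p pics; cat > h.py <<'E'
import numpy as np,cv2,json
from scipy.spatial.transform import Rotation as R
from bench import r
def snap(n,f):
    d=r.grab_frame(n); cv2.imwrite(f'pics/{f}.png',d['image'][:,:,::-1]); np.savez(f'pics/{f}.npz',K=d['camera_matrix'],T=d['cam_to_world']); return d
def proj(d,p):
    p=np.atleast_2d(p);T=np.linalg.inv(d['cam_to_world']);c=p@T[:3,:3].T+T[:3,3];u=c@d['camera_matrix'].T;return u[:,:2]/u[:,2:]
def ray(d,px):
    v=np.linalg.solve(d['camera_matrix'],[px[0],px[1],1]);T=d['cam_to_world'];return T[:3,3],T[:3,:3]@v
def atz(d,px,z):
    o,v=ray(d,px);return o+v*(z-o[2])/v[2]
def load(f):
    z=np.load(f'pics/{f}.npz');return {'camera_matrix':z['K'],'cam_to_world':z['T'],'image':cv2.imread(f'pics/{f}.png')[:,:,::-1]}
E
python3 - <<'E'
from h import *
np.set_printoptions(precision=4,suppress=True)
o=r.get_obs();print(o,r.tip_extent,R.from_rotvec(o['orientation']).as_matrix())
for n in ['scene','side','wrist']:
    d=snap(n,n+'0');print(n,d['camera_matrix'][0],d['cam_to_world'])
    for t in ['rack','flap','flap_eye','pole','pole_hook','pole_rest','sprayer','tub','jar']:
        print(t,[(x['p'],np.round(x['rect'])) for x in r.recognise(n,t)[:2]])
E
```

```text
pics
{'clock': 0.0, 'joints': array([ 1.1369,  0.4778,  0.0223,  1.5565, -0.0115,  1.1093, -0.0831]), 'qvel': array([ 0.0008, -0.0001,  0.0009,  0.0001,  0.0005, -0.0019,  0.0002]), 'tau': array([ -0.0009, -59.645 ,   1.6073, -28.1194,   0.0125,   0.0092,
        -0.    ]), 'tcp_pos': array([ 0.2159, -0.639 ,  0.2443]), 'orientation': array([-1.3449,  0.9671, -0.9645]), 'contact_force': array([ 0.1831,  0.1427, -0.4747]), 'moment': array([0.0007, 0.0235, 0.0338]), 'grip_width': 0.08534986628327325} 0.014 [[ 0.3201 -0.0007  0.9474]
 [-0.9474  0.0017  0.3201]
 [-0.0019 -1.     -0.0001]]
scene [460.3955   0.     317.7164] [[ 0.5669  0.5704 -0.5944  1.4298]
 [ 0.8237 -0.4024  0.3994 -0.6603]
 [-0.0114 -0.716  -0.698   1.2119]
 [ 0.      0.      0.      1.    ]]
rack [(0.95, array([138., 172., 306., 378.]))]
flap [(0.81, array([154., 177., 286., 236.]))]
flap_eye [(0.69, array([155., 173., 286., 237.]))]
pole [(0.64, array([343., 166., 387., 221.]))]
pole_hook [(0.81, array([347., 161., 416., 241.]))]
pole_rest [(0.67, array([342., 167., 399., 232.]))]
sprayer [(0.83, array([289., 178., 3
[... 360 characters left out ...]
36., 155.]))]
flap_eye [(0.91, array([322., 117., 432., 152.]))]
pole [(0.6, array([217., 282., 329., 380.]))]
pole_hook [(0.7, array([211., 277., 332., 381.]))]
pole_rest [(0.63, array([229., 293., 316., 391.]))]
sprayer [(0.72, array([208., 279., 332., 380.])), (0.63, array([341., 244., 373., 308.]))]
tub [(0.79, array([250., 223., 298., 276.])), (0.45, array([301., 243., 328., 282.]))]
jar [(0.77, array([303., 244., 327., 281.]))]
wrist [305.6633   0.     318.7871] [[ 0.3191 -0.9017 -0.2918  0.29  ]
 [-0.9477 -0.3034 -0.0987 -0.6158]
 [ 0.0005  0.308  -0.9514  0.3741]
 [ 0.      0.      0.      1.    ]]
rack []
flap []
flap_eye []
pole []
pole_hook []
pole_rest []
sprayer []
tub []
jar []
```

View images.

View pics/scene0.png

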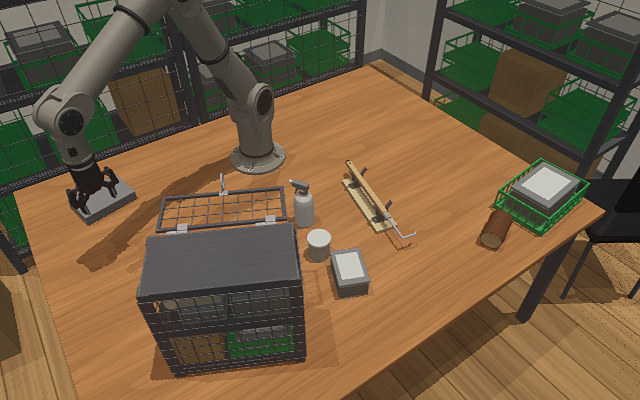

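View pics/side0.png

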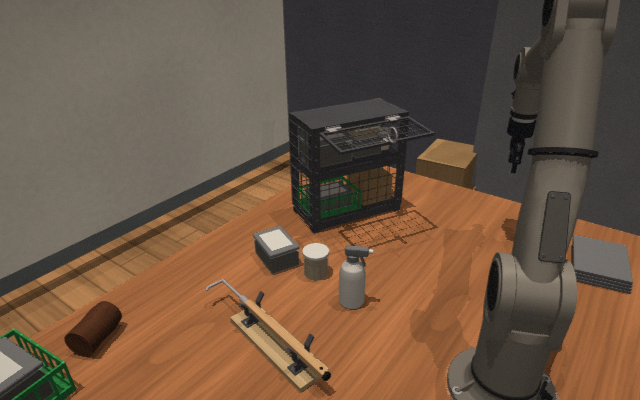

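View pics/wrist0.png

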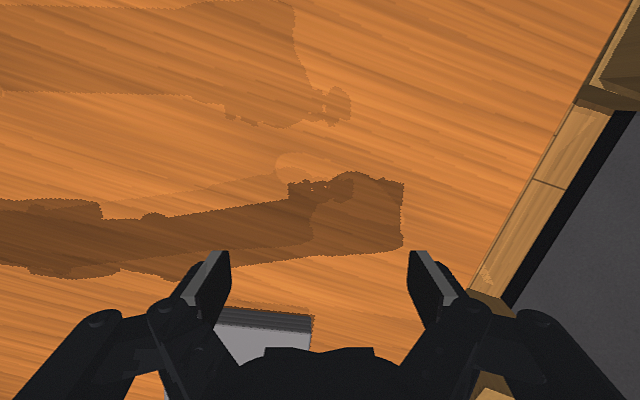

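```bash
python3 - <<'E'
import cv2,numpy as np
s=cv2.imread('pics/scene0.png');d=cv2.imread('pics/side0.png')
def c(i,x,y,w,h,k,f): cv2.imwrite(f'pics/{f}.png',cv2.resize(i[y:y+h,x:x+w],None,fx=k,fy=k,interpolation=cv2.INTER_CUBIC))
c(s,130,160,190,150,4,'c1');c(s,320,150,110,110,5,'c2');c(d,280,90,160,110,5,'c3');c(d,200,270,140,120,5,'c4')
E
```

```text
(no output)
```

View pics/c1.png

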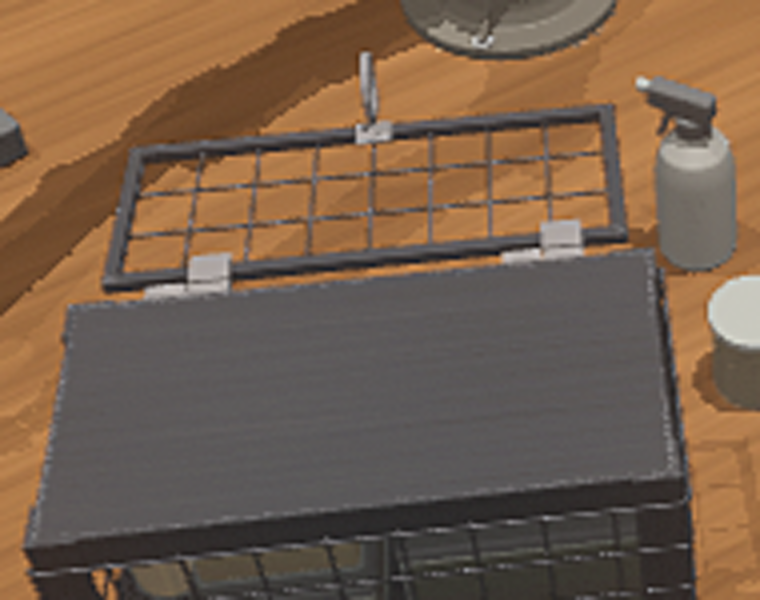

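View pics/c2.png

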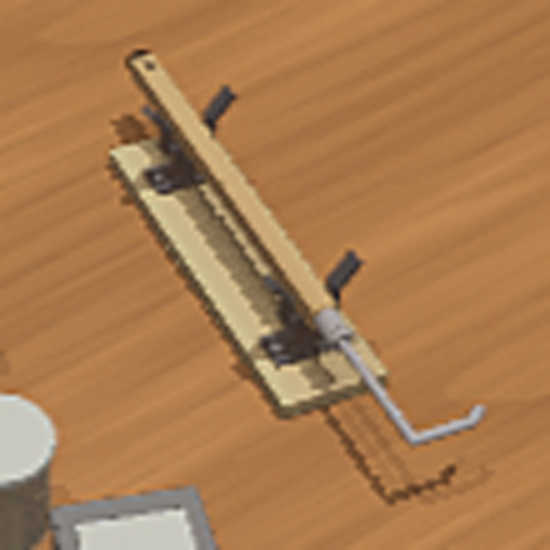

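View pics/c3.png

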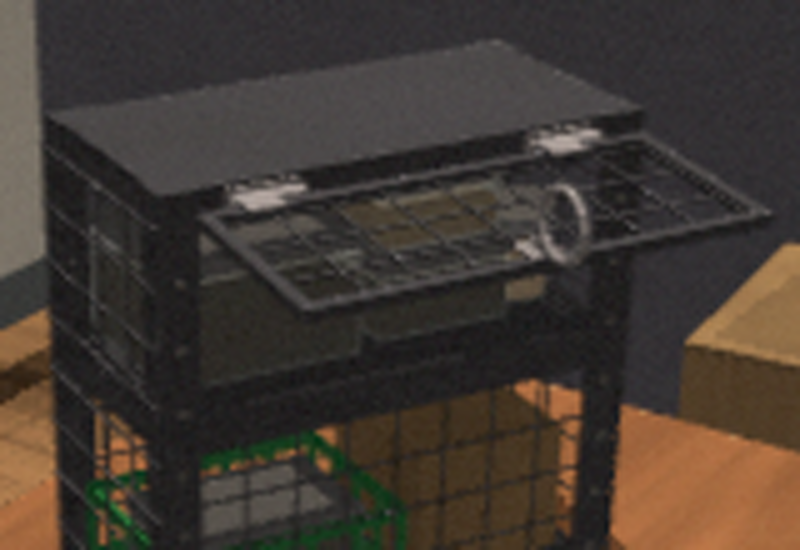

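View pics/c4.png

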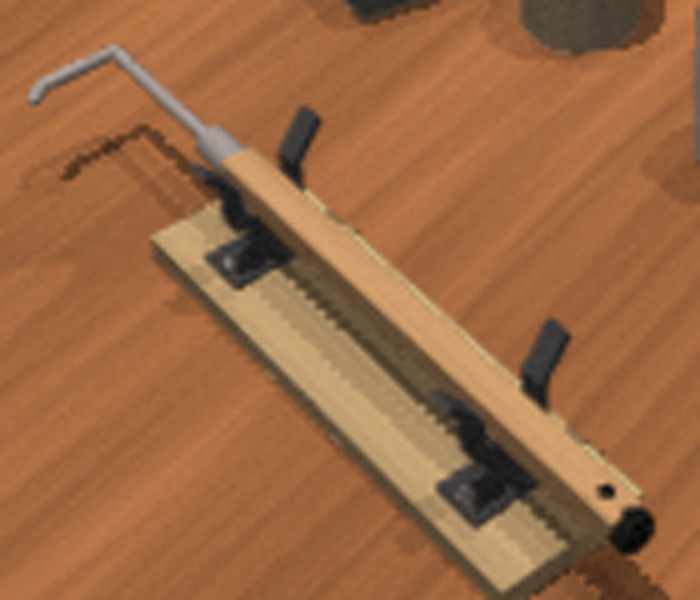

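```bash
cat > fit.py <<'E'
from h import *
from scipy.optimize import least_squares
np.set_printoptions(precision=4,suppress=True)
S=load('scene0');D=load('side0')
a=lambda l,k,o:np.array(l)/k+np.array(o)
def tr(p,q):
    c,s=np.cos(p[2]),np.sin(p[2]);q=np.array(q,float)/1000
    return np.c_[p[0]+c*q[:,0]-s*q[:,1],p[1]+s*q[:,0]+c*q[:,1],q[:,2]]
ps=a([(413,440),(478,410),(345,333),(115,155),(283,405),(385,370)],5,(320,150))
qs=[(245,0,60),(238,54,60),(146,0,60),(-150,-42.5,16),(150,-42.5,16),(150,42.5,16)]
pd=a([(115,50),(37,100),(205,140),(153,240),(505,597)],5,(200,270))
qd=[(245,0,60),(238,54,60),(146,0,60),(150,42.5,16),(-150,42.5,16)]
f=lambda p:np.r_[(proj(S,tr(p,qs))-ps).ravel(),(proj(D,tr(p,qd))-pd).ravel()]
s=least_squares(f,[.6,.2,.3],loss='soft_l1');print('rest',s.x);print(f(s.x).reshape(-1,2))
rest=s.x
def fl(th,q):
    q=np.array(q,float);c,sn=np.cos(th),np.sin(th) # angle about y; -z -> -x as th grows
    return np.c_[c*q[:,0]+sn*q[:,2]-10,q[:,1],-sn*q[:,0]+c*q[:,2]+370]
rs=a([(70,305),(650,255),(30,545),(685,478)],4,(130,160));rq=[(0,-180,380),(0,180,380),(180,-180,380),(180,180,380)]
rd=a([(155,193),(643,105),(45,118),(495,40)],5,(280,90));rqd=[(0,180,380),(0,-180,380),(180,180,380),(180,-180,380)]
fs=a([(132,150),(612,107),(370,88)],4,(130,160));fq=[(0,-165,-150),(0,165,-150),(-30,0,-158)]
fd=a([(300,310),(772,210),(567,223)],5,(280,90));fqd=[(0,165,-150),(0,-165,-150),(-30,0,-158)]
def g(p):
    return np.r_[(proj(S,tr(p,rq))-rs).ravel(),(proj(D,tr(p,rqd))-rd).ravel(),(proj(S,tr(p,fl(p[3],fq)))-fs).ravel(),(proj(D,tr(p,fl(p[3],fqd)))-fd).ravel()]
s=least_squares(g,[.7,-.3,0,1.5],loss='soft_l1');print('rack',s.x);print(g(s.x).reshape(-1,2))
rack=s.x
eye=tr(rack,fl(rack[3],[(-30,0,-158)]))[0];print('eye',eye)
# independent triangulation of eye
A=[];b=[]
for d,px in((S,fs[2]),(D,fd[2])):
    o,v=ray(d,px);v/=np.linalg.norm(v);P=np.eye(3)-np.outer(v,v);A.append(P);b.append(P@o)
print('eye tri',np.linalg.lstsq(np.vstack(A),np.hstack(b),rcond=None)[0])
# bystanders
for n,z in(('sprayer',.09),('tub',.04),('jar',.042)):
    pass
E
python3 fit.py
```

```text
rest [ 0.4935  0.2015 -0.2188]
[[-0.067  -1.0703]
 [-0.0856 -1.0527]
 [-0.571   0.8165]
 [-0.776  -2.156 ]
 [ 0.4889 -0.7966]
 [ 1.3253 -0.5084]
 [ 0.1989  0.1237]
 [-0.1797 -0.2754]
 [ 1.4502 -0.094 ]
 [-0.9774 -1.0783]
 [-0.5703 -1.0979]]
rack [ 0.6482 -0.4237 -0.4762  1.4952]
[[-0.5788 -0.2488]
 [ 1.2139 -2.3171]
 [-2.0219  1.0147]
 [-0.3384 -0.3938]
 [ 0.1129  0.1532]
 [-0.3522  0.0783]
 [-0.7103 -1.5085]
 [ 0.1164 -0.7789]
 [-0.2725  0.0442]
 [ 0.6019 -0.4182]
 [-0.2687 -0.5741]
 [ 0.1682  0.6763]
 [-0.2174  1.0483]
 [-1.4539 -0.4501]]
eye [ 0.4973 -0.3459  0.388 ]
eye tri [ 0.4947 -0.3463  0.3858]
```

```bash
cat >> h.py <<'E'
def rows(targets,frm=None,Rm=None,step=5.0):
    """tool-frame cm rows from current pose through world targets (fixed orientation)"""
    o=r.get_obs();p=np.array(o['tcp_pos'] if frm is None else frm,float)
    Rm=R.from_rotvec(o['orientation']).as_matrix() if Rm is None else Rm
    for t in targets:
        d=Rm.T@(np.array(t)-p)*100;n=int(np.ceil(np.linalg.norm(d)/step));print(n,'x',np.round(d/max(n,1),2));p=np.array(t,float)
def st():
    o=r.get_obs();M=R.from_rotvec(o['orientation']).as_matrix()
    print(round(o['clock'],2),'tcp',np.round(o['tcp_pos'],4),'zyaw',round(np.arctan2(M[1,2],M[0,2]),4),'down',np.round(M[:,1],3),'F',np.round(o['contact_force'],1),'g',round(o['grip_width'],4),'q',np.round(o['joints'],2));return o,M
E
python3 - <<'E'
from h import *
for n in ['scene0','side0']:
    pass
S=load('scene0');D=load('side0')
print('sprayer',atz(S,(304,222),0),atz(D,(352,305),0));print('jar',atz(S,(319,238),.085),atz(D,(316,251),.085));print('tub',atz(S,(350,264),.075),atz(D,(276,240),.075))
rows([(.36,-.25,.30),(.51,.17,.30)])
E
```

```text
sprayer [ 0.43542234 -0.0534158   0.        ] [ 4.21001949e-01 -3.47682672e-02 -1.11022302e-16]
jar [ 0.5942045  -0.09567033  0.085     ] [ 0.58472534 -0.08772512  0.085     ]
tub [ 0.73239131 -0.07321434  0.075     ] [ 0.72945102 -0.0730204   0.075     ]
9 x [-3.59 -0.61  2.9 ]
9 x [-3.89  0.    3.07]
```

>>> send_rows(plan=[[-3.6,-0.6,2.9,0,1],[-3.6,-0.6,2.9,0,1],[-3.6,-0.6,2.9,0,1],[-3.6,-0.6,2.9,0,1],[-3.6,-0.6,2.9,0,1],[-3.6,-0.6,2.9,0,1],[-3.6,-0.6,2.9,0,1],[-3.6,-0.6,2.9,0,1],[-3.6,-0.6,2.9,0,1]])

```text
clock: 2.62
tcp_pos: [0.36, -0.2476, 0.2998]
orientation: [-1.346, 0.965, -0.967]
contact_force: [1.0, -0.5, 0.1]
grip_width: 0.0855
```

>>> send_rows(plan=[[-3.9,0,3.1,0,1],[-3.9,0,3.1,0,1],[-3.9,0,3.1,0,1],[-3.9,0,3.1,0,1],[-3.9,0,3.1,0,1],[-3.9,0,3.1,0,1],[-3.9,0,3.1,0,1],[-3.9,0,3.1,0,1],[-3.9,0,3.1,0,1]])

```text
clock: 3.75
tcp_pos: [0.5122, 0.1741, 0.2995]
orientation: [-1.345, 0.966, -0.967]
contact_force: [0.6, -0.3, -0.0]
grip_width: 0.0855
```

>>> send_rows(plan=[[0,0,0,-10.6,1],[0,0,0,-10.6,1],[0,0,0,-10.6,1],[0,0,0,-10.6,1],[0,0,0,-10.6,1],[0,0,0,-10.6,1],[0,0,0,-10.6,1],[0,0,0,-10.6,1],[0,0,0,-10.6,1],[0,0,0,-10.6,1],[0,0,0,-10.6,1],[0,0,0,-10.6,1]])

```text
clock: 5.25
tcp_pos: [0.5117, 0.1726, 0.2994]
orientation: [-1.432, -0.765, 0.765]
contact_force: [0.9, 0.4, -0.6]
grip_width: 0.0856
```

```bash
python3 - <<'E'
from h import *
st()
E
```

```text
5.25 tcp [0.5117 0.1726 0.2994] zyaw 2.5516 down [ 0. -0. -1.] F [ 0.9  0.4 -0.6] g 0.0856 q [ 0.38  0.37 -1.04  1.76  0.34  1.2   0.24]
```

>>> send_rows(plan=[[0,0,0,-10.6,1],[0,0,0,-10.6,1],[0,0,0,0,1]])

```text
clock: 5.62
tcp_pos: [0.5117, 0.1726, 0.2992]
orientation: [-1.308, -1.04, 1.04]
contact_force: [0.4, 1.0, 0.1]
grip_width: 0.085
```

```bash
python3 - <<'E'
from h import *
st()
d=snap('wrist','w1')
from numpy import *
p=array([.4935,.2015]);c,s=cos(-.2188),sin(-.2188)
im=d['image'][:,:,::-1].copy()
for q in [(-190,-10,70),(-190,10,70),(120,-10,70),(120,10,70),(245,0,60),(238,54,60),(-150,42.5,16),(-150,-42.5,16),(150,42.5,16)]:
    x,y,z=array(q)/1000.;u=proj(d,[p[0]+c*x-s*y,p[1]+s*x+c*y,z])[0];print(q,round(u[0]),round(u[1]));cv2.circle(im,(int(u[0]),int(u[1])),4,(0,0,255),1)
cv2.imwrite('pics/w1o.png',im)
E
```

```text
5.62 tcp [0.5117 0.1726 0.2992] zyaw 2.9138 down [-0.  0. -1.] F [0.4 1.  0.1] g 0.085 q [ 0.44  0.4  -1.12  1.76  0.38  1.22  0.56]
(-190, -10, 70) 333.0 -50.0
(-190, 10, 70) 354.0 -50.0
(120, -10, 70) 332.0 237.0
(120, 10, 70) 348.0 237.0
(245, 0, 60) 338.0 313.0
(238, 54, 60) 376.0 308.0
(-150, 42.5, 16) 375.0 10.0
(-150, -42.5, 16) 304.0 11.0
(150, 42.5, 16) 366.0 239.0
```

View pics/w1o.png

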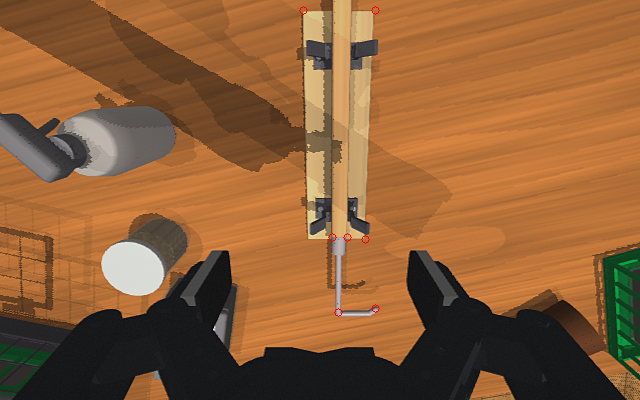

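```bash
python3 - <<'E'
from h import *
rows([(.5286,.1937,.14),(.5286,.1937,.055)],step=4)
E
```

```text
5 x [ 0.49  3.19 -0.23]
3 x [-0.    2.83 -0.  ]
```

>>> send_rows(plan=[[0.49,3.2,-0.23,-0.5,1],[0.49,3.2,-0.23,0,1],[0.49,3.2,-0.23,0,1],[0.49,3.2,-0.23,0,1],[0.49,3.2,-0.23,0,1],[0,2.8,0,0,1],[0,2.8,0,0,1],[0,2.8,0,0,1],[0,0,0,0,1]])

```text
clock: 6.8
tcp_pos: [0.527, 0.1934, 0.0537]
orientation: [-1.305, -1.043, 1.049]
contact_force: [0.3, -0.0, 0.6]
grip_width: 0.0854
```

```bash
python3 - <<'E'
from h import *
st();d=snap('wrist','w2')
E
```

```text
6.8 tcp [0.527  0.1934 0.0537] zyaw 2.9219 down [-0.003 -0.002 -1.   ] F [ 0.3 -0.   0.6] g 0.0854 q [ 0.18  0.72 -0.86  1.92  0.73  0.85  0.28]
```

View pics/w2.png

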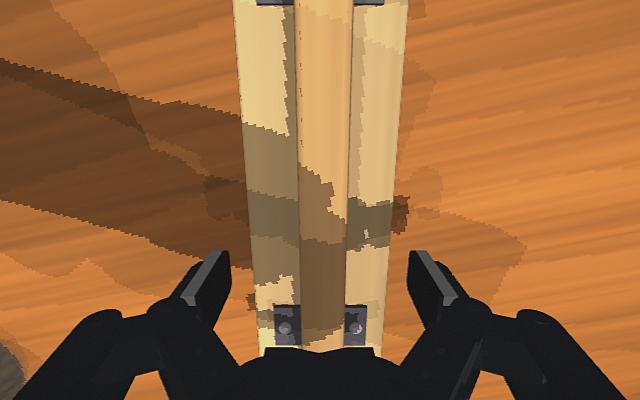

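>>> send_rows(plan=[[0,0,0,0,0],[0,0,0,0,0],[0,0,0,0,0],[0,0,0,0,0],[0,0,0,0,0],[0,0,0,0,0]], force=110)

```text
clock: 7.6
tcp_pos: [0.5285, 0.1944, 0.0561]
orientation: [-1.305, -1.048, 1.047]
contact_force: [-1.0, -1.7, 5.2]
grip_width: 0.0178
```

>>> send_rows(plan=[[0,-2,0,0,0],[0,-3,0,0,0],[0,-4,0,0,0],[0,-5,0,0,0],[0,-5,0,0,0],[0,-5,0,0,0],[0,-5,0,0,0],[0,-5,0,0,0],[0,-4,0,0,0],[0,-3,0,0,0],[0,0,0,0,0]])

```text
clock: 8.98
tcp_pos: [0.5279, 0.1955, 0.4681]
orientation: [-1.305, -1.052, 1.046]
contact_force: [0.1, 0.3, -3.7]
grip_width: 0.0183
```

```bash
python3 - <<'E'
from h import *
st()
for n in ('scene','side'): snap(n,n+'1')
E
```

```text
8.97 tcp [0.5279 0.1955 0.4681] zyaw 2.9257 down [ 0.004  0.002 -1.   ] F [ 0.1  0.3 -3.7] g 0.0183 q [ 0.4   0.34 -1.15  1.44  0.31  1.55  0.62]
```

View pics/side1.png

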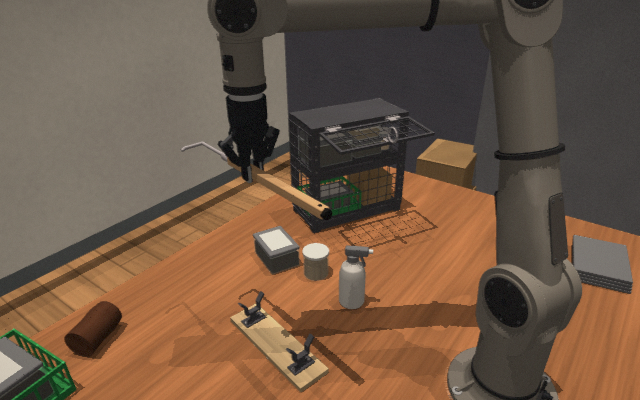

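View pics/scene1.png

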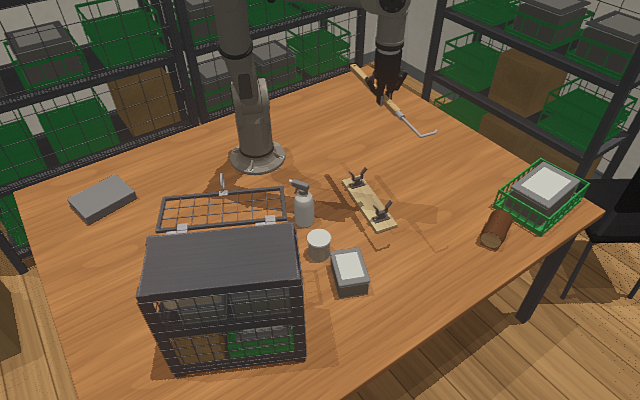

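```bash
cat >> h.py <<'E'
def pole_pts(q,tcp,yaw,pitch=0,off=.0357,dz=.004,dy=0):
    """yaw=pole x yaw; pitch>0 = hook end up about grip"""
    q=np.array(q,float)/1000-np.array([off,0,0]);M=R.from_euler('ZY',[yaw,-pitch]).as_matrix()
    return q@M.T+np.array(tcp)+np.array([0,0,dz])+M[:,1]*dy
def crop(im,x,y,w,h,k,f): cv2.imwrite(f'pics/{f}.png',cv2.resize(im[y:y+h,x:x+w,::-1],None,fx=k,fy=k,interpolation=cv2.INTER_CUBIC))
E
python3 - <<'E'
from h import *
S=load('scene1');D=load('side1')
P=pole_pts([(245,0,0),(238,54,0),(146,0,0),(-190,-10,10),(-190,10,10)],(.5279,.1955,.4681),2.9257-np.pi)
print(proj(S,P).round(1).tolist(),proj(D,P).round(1).tolist())
crop(S['image'],340,55,110,90,6,'d1');crop(D['image'],170,125,170,100,4,'d2')
E
```

```text
[[420.8, 135.2], [436.4, 129.3], [402.7, 116.6], [350.0, 62.9], [355.4, 61.8]] [[202.1, 142.3], [182.3, 149.3], [224.2, 154.8], [330.4, 205.8], [321.6, 209.8]]
```

View pics/d1.png

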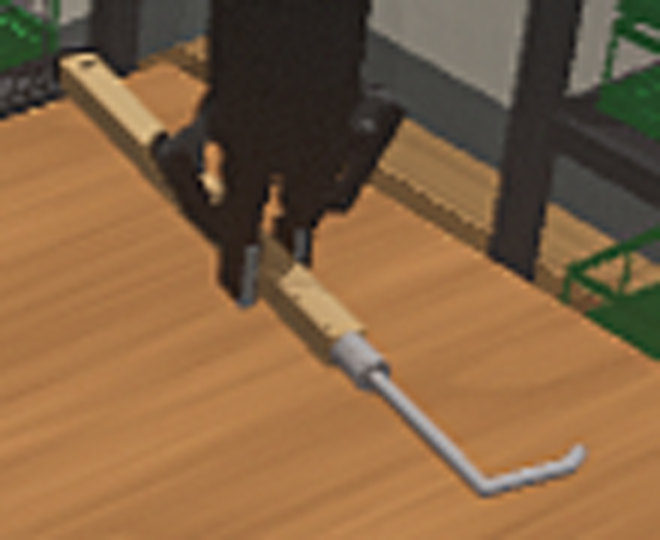

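View pics/d2.png

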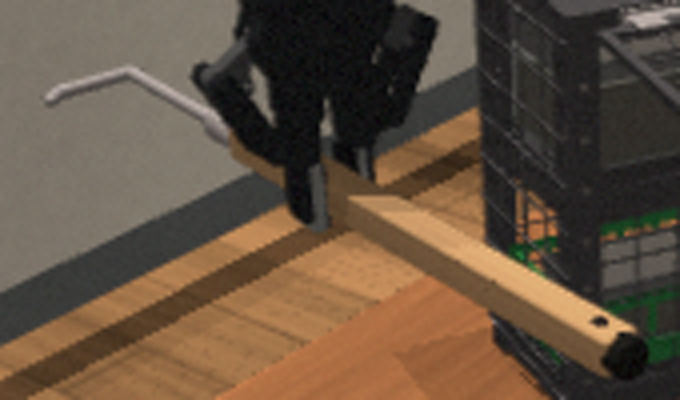

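```bash
cat > tgt.py <<'E'
from h import *
eye=np.array([.4965,-.346,.387])
def tcpfor(hook,psi,bar=24.,ex=0):
    return np.array(hook)-(R.from_euler('z',psi).apply([.245-.0357,bar/1000,.004]))
E
python3 - <<'E'
from tgt import *
psi=-.18
a=tcpfor(eye,psi,84);a[2]=.468;print(a)
rows([(.45,-.1,.468),a])
E
```

```text
[ 0.27554303 -0.39117198  0.468     ]
7 x [-4.34 -0.04  0.18]
7 x [-4.6   0.    1.54]
```

>>> send_rows(plan=[[-2.2,0,0.1,-1,0],[-4.3,0,0.2,-1,0],[-4.3,0,0.2,0,0],[-4.3,0,0.2,0,0],[-4.3,0,0.2,0,0],[-4.3,0,0.2,0,0],[-4.3,0,0.2,0,0],[-2.2,0,0.1,0,0]])

```text
clock: 10.07
tcp_pos: [0.4565, -0.1027, 0.4635]
orientation: [-1.289, -1.069, 1.073]
contact_force: [0.3, 0.4, -2.5]
grip_width: 0.0181
```

```bash
python3 - <<'E'
from tgt import *
st()
rows([(.2755,-.3912,.468)])
E
```

```text
10.07 tcp [ 0.4565 -0.1027  0.4635] zyaw 2.9556 down [-0.003  0.    -1.   ] F [ 0.3  0.4 -2.5] g 0.0181 q [ 1.14  0.08 -1.09  1.64  0.07  1.47  1.43]
7 x [-4.53 -0.06  1.78]
```

>>> send_rows(plan=[[-2.3,-0.1,0.9,0,0],[-4.5,-0.1,1.8,0,0],[-4.5,-0.1,1.8,0,0],[-4.5,0,1.8,0,0],[-4.5,0,1.8,0,0],[-4.5,0,1.8,0,0],[-4.5,0,1.8,0,0],[-2.3,0,0.9,0,0],[0,0,0,0,0]])

```text
clock: 11.2
tcp_pos: [0.2758, -0.3886, 0.4669]
orientation: [-1.288, -1.072, 1.07]
contact_force: [0.3, 0.7, -1.9]
grip_width: 0.0186
```

```bash
python3 - <<'E'
from tgt import *
st()
for n in ('scene','side'): snap(n,n+'2')
E
```

```text
11.2 tcp [ 0.2758 -0.3886  0.4669] zyaw 2.9566 down [-0.001  0.003 -1.   ] F [ 0.3  0.7 -1.9] g 0.0186 q [ 1.54  0.06 -0.74  1.63  0.04  1.47  2.18]
```

View pics/side2.png

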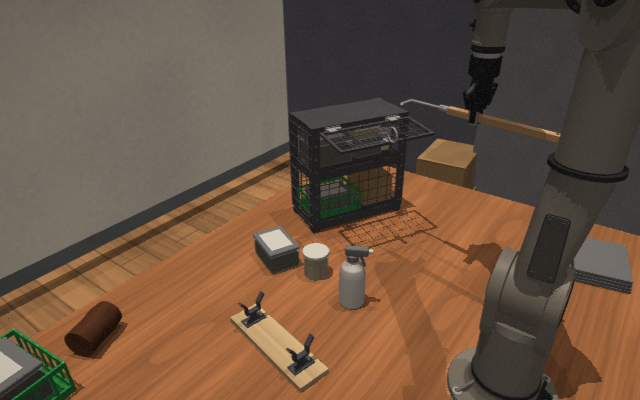

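View pics/scene2.png

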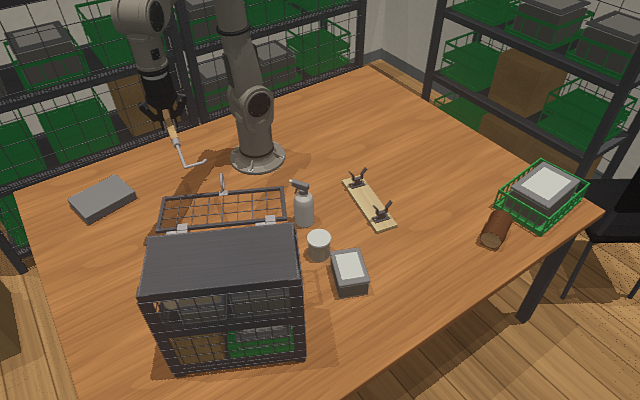

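```bash
python3 - <<'E'
from tgt import *
psi=2.9566-np.pi
b=tcpfor(eye,psi,84);c=tcpfor(eye,psi,24);print(b,c)
rows([b,c],step=4)
E
```

```text
[ 0.27532026 -0.39006826  0.383     ] [ 0.28635662 -0.331092    0.383     ]
3 x [-0.14  2.83  0.07]
2 x [ 3.    0.   -0.01]
```

>>> send_rows(plan=[[-0.1,2.8,0.1,0,0],[0,2.8,0,0,0],[0,2.8,0,0,0],[0,0,0,0,0]])

```text
clock: 11.8
tcp_pos: [0.2762, -0.3863, 0.3828]
orientation: [-1.285, -1.076, 1.075]
contact_force: [0.1, 0.7, -2.2]
grip_width: 0.0177
```

```bash
python3 - <<'E'
from tgt import *
o,M=st()
for n in ('scene','side'):
    d=snap(n,n+'3')
    P=pole_pts([(245,0,0),(238,54,0)],o['tcp_pos'],np.arctan2(M[1,2],M[0,2])-np.pi)
    print(n,proj(d,P).round(1).tolist(),proj(d,eye).round(1))
    u=proj(d,eye)[0].astype(int)
    crop(d['image'],u[0]-55,u[1]-40,110,80,7,n+'3c')
E
```

```text
11.8 tcp [ 0.2762 -0.3863  0.3828] zyaw 2.9626 down [-0.002  0.003 -1.   ] F [ 0.1  0.7 -2.2] g 0.0177 q [ 1.53  0.09 -0.75  1.78  0.06  1.3   2.16]
scene [[193.5, 189.8], [212.5, 182.6]] [[222.1 181.6]]
side [[408.9, 127.9], [399.5, 133.0]] [[392.2 134.5]]
```

View pics/side3c.png

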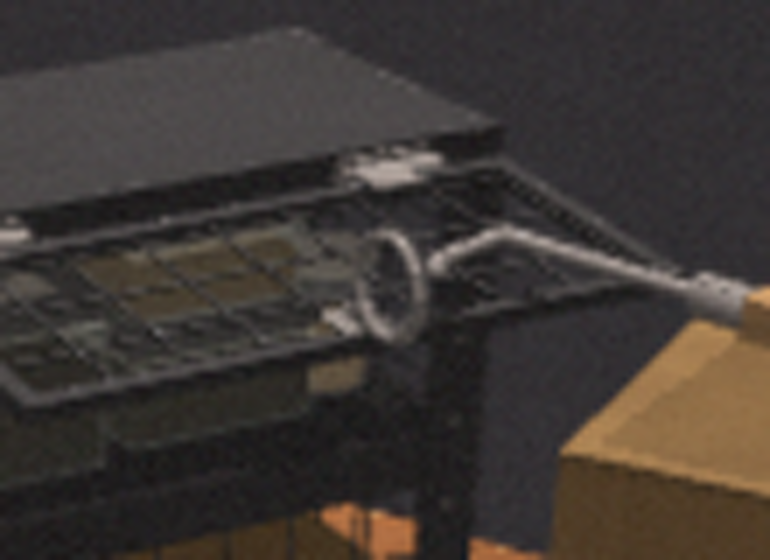

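View pics/scene3c.png

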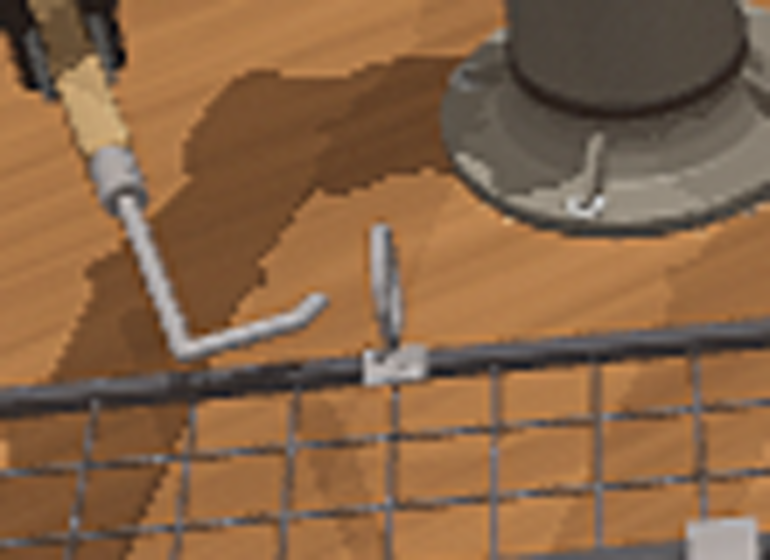

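>>> send_rows(plan=[[2,0,0,0,0],[2,0,0,0,0],[1.6,0,0,0,0],[0,0,0,0,0]])

```text
clock: 12.4
tcp_pos: [0.2866, -0.3321, 0.3848]
orientation: [-1.29, -1.075, 1.077]
contact_force: [-0.2, -0.7, -2.2]
grip_width: 0.0183
```

```bash
python3 - <<'E'
from tgt import *
o,M=st()
for n in ('scene','side'):
    d=snap(n,n+'4')
    P=pole_pts([(245,0,0),(245,24,0),(238,54,0)],o['tcp_pos'],np.arctan2(M[1,2],M[0,2])-np.pi)
    print(P[1],n,proj(d,P).round(1).tolist(),proj(d,eye).round(1))
    u=proj(d,eye)[0].astype(int)
    crop(d['image'],u[0]-55,u[1]-40,110,80,7,n+'4c')
E
```

```text
12.4 tcp [ 0.2866 -0.3321  0.3848] zyaw 2.9617 down [-0.    -0.002 -1.   ] F [-0.2 -0.7 -2.2] g 0.0183 q [ 1.52  0.01 -0.78  1.85  0.01  1.29  2.12]
[ 0.49686227 -0.34592082  0.38883624] scene [[213.5, 183.6], [222.1, 181.1], [232.0, 176.6]] [[222.1 181.6]]
[ 0.49686227 -0.34592082  0.38883624] side [[397.3, 131.8], [392.1, 133.9], [387.3, 137.2]] [[392.2 134.5]]
```

View pics/side4c.png

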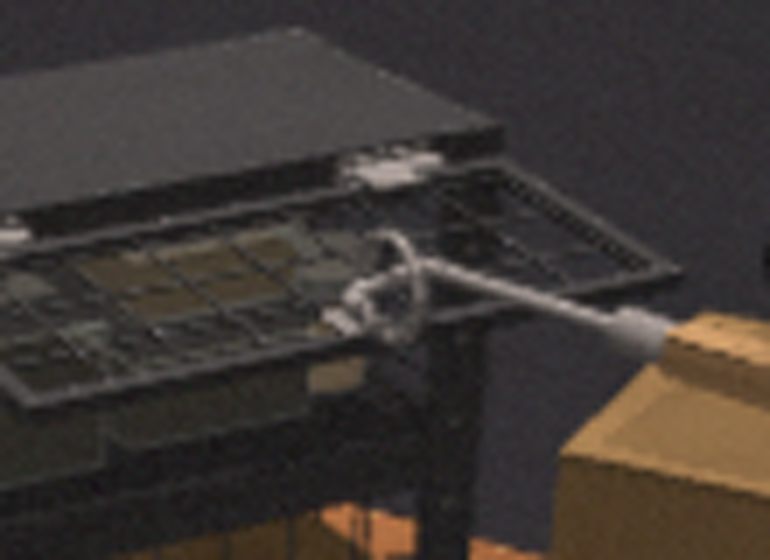

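View pics/scene4c.png

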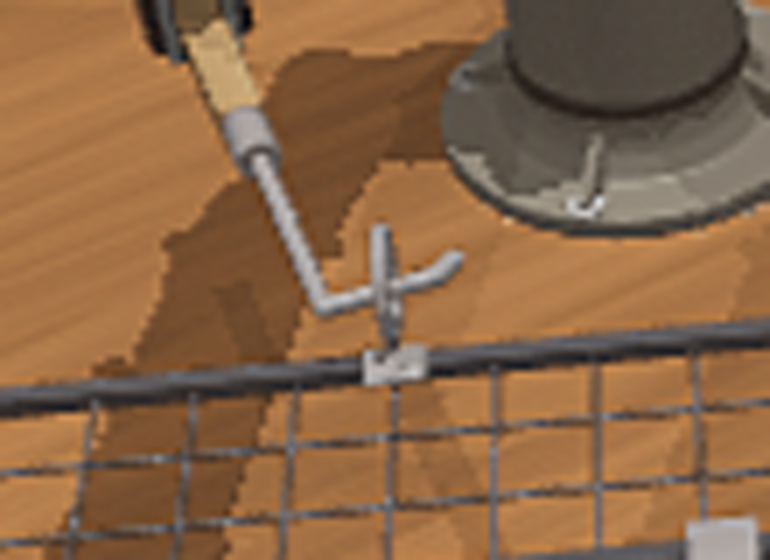

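```bash
cat > arc.py <<'E'
from tgt import *
rack=np.array([.6482,-.4237,-.4762])
def E(th,y=0):
    c,s=np.cos(th),np.sin(th);q=np.array([-.03*c-.158*s-.01,y,.03*s-.158*c+.37])
    return R.from_euler('z',rack[2]).apply(q)+[rack[0],rack[1],0]
def arc(ths):
    o=r.get_obs();M=R.from_rotvec(o['orientation']).as_matrix()
    P=[E(t) for t in ths]
    return [(np.round(M.T@(b-a)*100,2)).tolist() for a,b in zip(P,P[1:])]
if __name__=='__main__':
    st();print(E(1.495))
    for x in arc(np.linspace(1.495,.395,12)):print(x)
E
python3 arc.py
```

```text
12.5 tcp [ 0.2859 -0.3338  0.3845] zyaw 2.9593 down [-0.    -0.001 -1.   ] F [-0.8  0.6 -2. ] g 0.0186 q [ 1.52  0.01 -0.78  1.85  0.01  1.29  2.12]
[ 0.49727533 -0.3458545   0.38794951]
[0.03, 1.6, 0.1]
[-0.02, 1.61, -0.06]
[-0.06, 1.59, -0.21]
[-0.11, 1.56, -0.36]
[-0.15, 1.52, -0.51]
[-0.2, 1.46, -0.65]
[-0.24, 1.38, -0.79]
[-0.28, 1.29, -0.92]
[-0.31, 1.19, -1.04]
[-0.35, 1.08, -1.14]
[-0.37, 0.95, -1.24]
```

>>> send_rows(plan=[[0,0,0,0,0],[0.03,1.6,0.1,0,0],[-0.02,1.6,-0.06,0,0],[-0.06,1.6,-0.2,0,0],[-0.1,1.55,-0.35,0,0],[-0.15,1.5,-0.5,0,0],[0,0,0,0,0]])

```text
clock: 13.38
tcp_pos: [0.2951, -0.3377, 0.3042]
orientation: [-1.286, -1.075, 1.074]
contact_force: [-0.8, 0.2, -1.1]
grip_width: 0.0185
```

```bash
python3 - <<'E'
from arc import *
o,M=st()
print(E(.945))
for n in ('scene','side'):
    d=snap(n,n+'5')
    P=pole_pts([(245,0,0),(245,24,0),(238,54,0)],o['tcp_pos'],np.arctan2(M[1,2],M[0,2])-np.pi)
    print(P[1],n,proj(d,P).round(1).tolist(),proj(d,E(.945)).round(1))
    u=proj(d,E(.945))[0].astype(int)
    crop(d['image'],u[0]-55,u[1]-40,110,80,7,n+'5c')
E
```

```text
13.38 tcp [ 0.2951 -0.3377  0.3042] zyaw 2.9605 down [-0.002  0.003 -1.   ] F [-0.8  0.2 -1.1] g 0.0185 q [ 1.48  0.11 -0.8   1.95  0.08  1.12  2.03]
[ 0.50988417 -0.35235802  0.30176753]
[ 0.50532897 -0.35181396  0.30822872] scene [[217.7, 207.5], [226.0, 205.0], [235.5, 200.4]] [[226.9 207.6]]
[ 0.50532897 -0.35181396  0.30822872] side [[393.7, 155.8], [388.7, 158.1], [384.0, 161.6]] [[387.3 159.6]]
```

View pics/side5c.png

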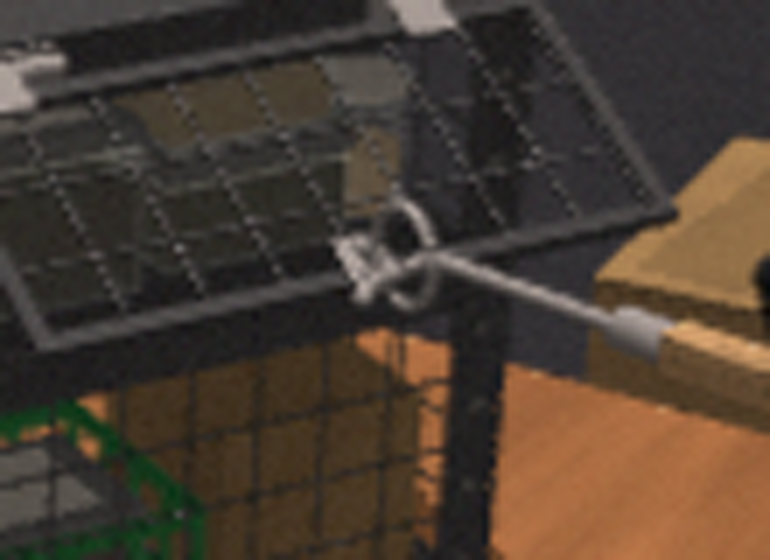

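View pics/scene5c.png

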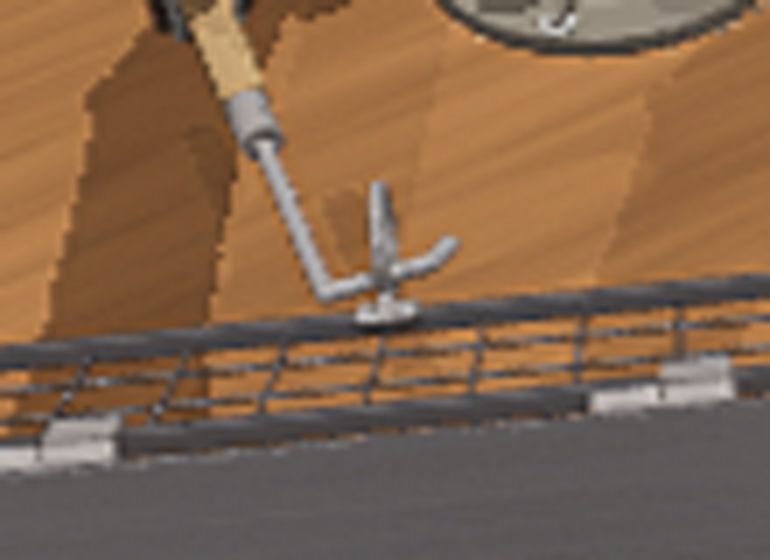

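```bash
python3 - <<'E'
from arc import *
for x in arc([.945,.835,.725,.615,.505,.4,.33,.26]):print(x)
E
```

```text
[-0.24, 1.56, -0.8]
[-0.29, 1.46, -0.96]
[-0.34, 1.34, -1.11]
[-0.38, 1.2, -1.24]
[-0.39, 1.01, -1.3]
[-0.28, 0.59, -0.92]
[-0.29, 0.52, -0.95]
```

```bash
python3 - <<'E'
from arc import *
print(E(.995))
for x in arc([.995,.89,.79,.69,.59,.49,.4,.33,.26]):print(x)
E
```

```text
[ 0.50701513 -0.3508782   0.30913131]
[-0.21, 1.53, -0.69]
[-0.24, 1.38, -0.8]
[-0.28, 1.29, -0.92]
[-0.32, 1.18, -1.04]
[-0.35, 1.07, -1.15]
[-0.34, 0.85, -1.12]
[-0.28, 0.59, -0.92]
[-0.29, 0.52, -0.95]
```

>>> send_rows(plan=[[-0.2,1.55,-0.8,0,0],[-0.25,1.4,-0.8,0,0],[-0.3,1.3,-0.9,0,0],[-0.3,1.2,-1.05,0,0],[-0.35,1.05,-1.15,0,0],[-0.35,0.85,-1.1,0,0],[-0.3,0.6,-0.9,0,0],[-0.3,0.5,-0.95,0,0],[0,0,0,0,0]])

```text
clock: 14.6
tcp_pos: [0.367, -0.3753, 0.2209]
orientation: [-1.289, -1.075, 1.074]
contact_force: [0.7, 1.0, -1.8]
grip_width: 0.0181
```

```bash
python3 - <<'E'
from arc import *
o,M=st()
print(E(.26))
for n in ('scene','side'):
    d=snap(n,n+'6')
    P=pole_pts([(245,0,0),(245,24,0),(238,54,0)],o['tcp_pos'],np.arctan2(M[1,2],M[0,2])-np.pi)
    print(P[1],n,proj(d,P).round(1).tolist(),proj(d,E(.26)).round(1))
    u=proj(d,E(.26))[0].astype(int)
    crop(d['image'],u[0]-55,u[1]-40,110,80,7,n+'6c')
for x in arc([.26,.2,.15,.1,.05,0,-.05,-.1,-.15]):print(x)
E
```

```text
14.6 tcp [ 0.367  -0.3753  0.2209] zyaw 2.9599 down [ 0.     0.001 -1.   ] F [ 0.7  1.  -1.8] g 0.0181 q [ 1.31  0.35 -0.77  1.9   0.29  1.    1.8 ]
[ 0.57744677 -0.38720616  0.2250228 ]
[ 0.57723773 -0.38952735  0.22493348] scene [[221.5, 248.6], [229.8, 245.9], [239.2, 240.9]] [[230.5 245.6]]
[ 0.57723773 -0.38952735  0.22493348] side [[378.0, 170.4], [373.1, 172.6], [368.6, 176.1]] [[372.7 172.8]]
[-0.26, 0.39, -0.84]
[-0.22, 0.29, -0.72]
[-0.22, 0.25, -0.73]
[-0.23, 0.21, -0.74]
[-0.23, 0.17, -0.75]
[-0.23, 0.13, -0.76]
[-0.23, 0.09, -0.76]
[-0.23, 0.05, -0.77]
```

View pics/side6c.png

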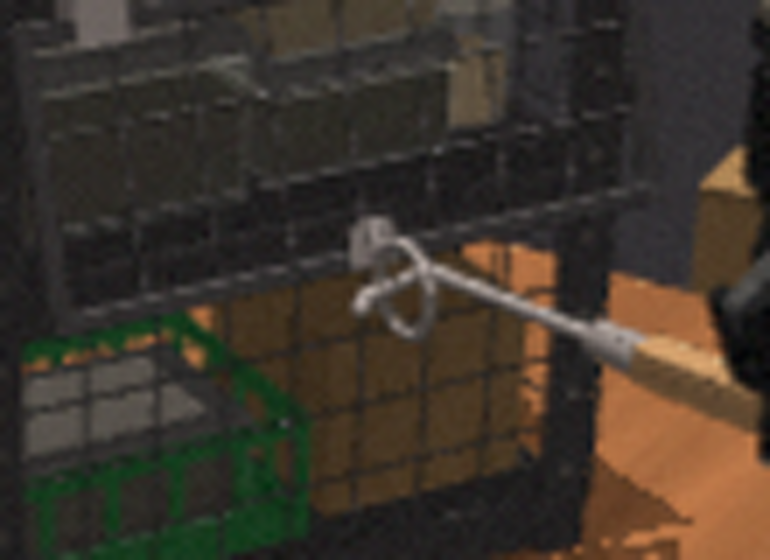

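View pics/scene6c.png

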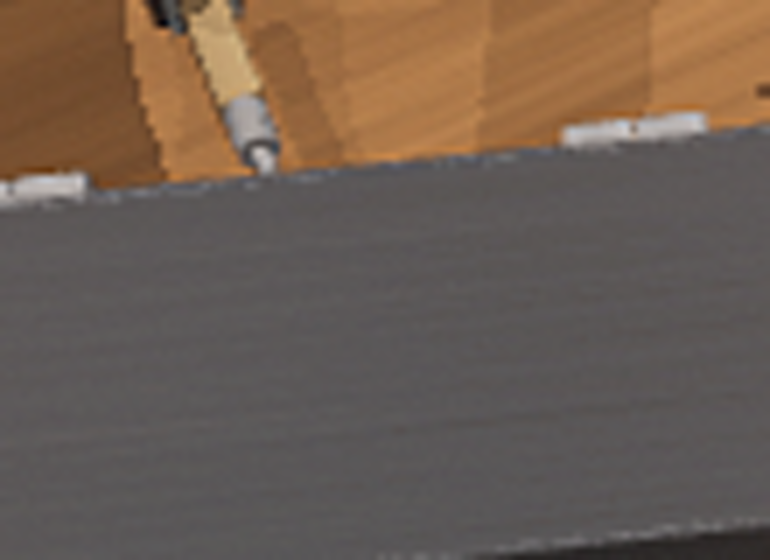

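>>> send_rows(plan=[[-0.25,0.4,-0.85,0,0],[-0.2,0.3,-0.7,0,0],[-0.2,0.25,-0.75,0,0],[-0.25,0.2,-0.75,0,0],[-0.25,0.15,-0.75,0,0],[-0.2,0.1,-0.75,0,0],[-0.2,0.1,-0.75,0,0],[0,0,0,0,0],[0,0,0,0,0]])

```text
clock: 15.82
tcp_pos: [0.4113, -0.4, 0.2046]
orientation: [-1.282, -1.067, 1.076]
contact_force: [-14.4, 3.6, 0.6]
grip_width: 0.0184
```

```bash
cat > chk.py <<'E'
from arc import *
import sys
t=sys.argv[1]
o,M=st()
print(E(0))
for n in ('scene','side'):
    d=snap(n,n+t)
    P=pole_pts([(245,0,0),(245,24,0),(238,54,0)],o['tcp_pos'],np.arctan2(M[1,2],M[0,2])-np.pi)
    print(P[1],n,proj(d,P).round(1).tolist(),proj(d,E(0)).round(1))
    u=proj(d,E(0))[0].astype(int)
    crop(d['image'],u[0]-55,u[1]-45,110,80,7,n+t+'c')
    print('rel hook in rack', R.from_euler('z',-rack[2]).apply(P[1]-E(0)))
E
python3 chk.py 7
```

```text
15.82 tcp [ 0.4113 -0.4     0.2046] zyaw 2.9581 down [-0.009  0.002 -1.   ] F [-14.4   3.6   0.6] g 0.0184 q [ 1.22  0.46 -0.73  1.8   0.35  1.03  1.74]
[ 0.61265027 -0.40536379  0.212     ]
[ 0.62149365 -0.41464486  0.20856213] scene [[221.3, 266.5], [229.7, 263.6], [239.3, 258.3]] [[231.1 259.3]]
rel hook in rack [ 0.01211399 -0.00419463 -0.00343787]
[ 0.62149365 -0.41464486  0.20856213] side [[370.1, 168.9], [365.3, 171.0], [360.8, 174.4]] [[366.2 171.8]]
rel hook in rack [ 0.01211399 -0.00419463 -0.00343787]
```

View pics/side7c.png

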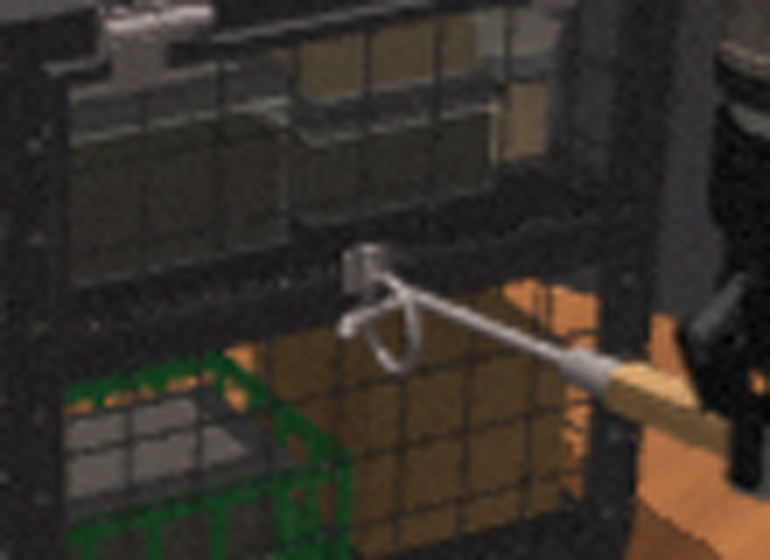

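>>> send_rows(plan=[[0.2,0,0.6,0,0],[0.2,0,0.6,0,0],[0,0,0,0,0]])

```text
clock: 16.3
tcp_pos: [0.405, -0.3938, 0.2065]
orientation: [-1.29, -1.075, 1.074]
contact_force: [-0.0, -0.7, -1.7]
grip_width: 0.0184
```

```bash
python3 chk.py 8
```

```text
16.3 tcp [ 0.405  -0.3938  0.2065] zyaw 2.96 down [ 0.001 -0.    -1.   ] F [-0.  -0.7 -1.7] g 0.0184 q [ 1.24  0.44 -0.74  1.82  0.34  1.01  1.75]
[ 0.61265027 -0.40536379  0.212     ]
[ 0.61516256 -0.40797184  0.21052721] scene [[222.4, 263.5], [230.7, 260.6], [240.3, 255.4]] [[231.1 259.3]]
rel hook in rack [ 0.00342832 -0.00116624 -0.00147279]
[ 0.61516256 -0.40797184  0.21052721] side [[370.7, 169.5], [365.9, 171.7], [361.4, 175.1]] [[366.2 171.8]]
rel hook in rack [ 0.00342832 -0.00116624 -0.00147279]
```

View pics/side8c.png

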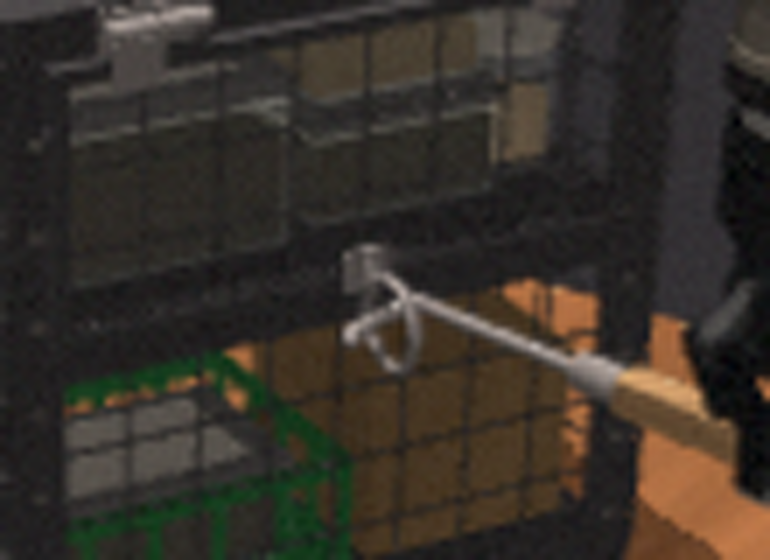

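```bash
python3 - <<'E'
from arc import *
o,M=st();h=np.array([.6135,-.4075,.2115]);p=np.array(o['tcp_pos']);psi=2.96-np.pi
for k in range(1,5):
    ps=psi+(rack[2]-psi)*k/4
    t=tcpfor(h,ps);Z=R.from_euler('z',psi+(rack[2]-psi)*(k-1)/4).as_matrix()
    d=Z.T@(t-p)*100;print('tool x,y,z',np.round([d[1],-d[2],-d[0]],2),np.degrees((psi-rack[2])/4));p=t
print(p)
E
```

```text
16.4 tcp [ 0.4052 -0.394   0.2066] zyaw 2.9598 down [ 0.001 -0.    -1.   ] F [-0.1  1.2 -1.6] g 0.0179 q [ 1.24  0.44 -0.74  1.82  0.34  1.01  1.75]
tool x,y,z [ 1.58 -0.09  0.32] 4.219939390713369
tool x,y,z [ 1.55 -0.    0.12] 4.219939390713369
tool x,y,z [ 1.55 -0.    0.12] 4.219939390713369
tool x,y,z [ 1.55 -0.    0.12] 4.219939390713369
[ 0.41648431 -0.33288562  0.2075    ]
```

>>> send_rows(plan=[[1.6,-0.1,0.3,4.2,0],[1.55,0,0.12,4.2,0],[1.55,0,0.12,4.2,0],[1.55,0,0.12,4.2,0],[0,0,0,0,0]])

```text
clock: 17.02
tcp_pos: [0.4172, -0.3316, 0.2076]
orientation: [-1.397, -0.855, 0.855]
contact_force: [-0.1, -0.7, -1.2]
grip_width: 0.0182
```

```bash
python3 chk.py 9
```

```text
17.02 tcp [ 0.4172 -0.3316  0.2076] zyaw 2.6696 down [ 0.001 -0.    -1.   ] F [-0.1 -0.7 -1.2] g 0.0182 q [ 1.13  0.37 -0.71  1.9   0.29  0.98  1.39]
[ 0.61265027 -0.40536379  0.212     ]
[ 0.61450778 -0.40532784  0.21164753] scene [[222.7, 260.7], [231.4, 259.8], [242.2, 256.7]] [[231.1 259.3]]
rel hook in rack [ 0.00163437  0.00088344 -0.00035247]
[ 0.61450778 -0.40532784  0.21164753] side [[371.9, 170.3], [365.7, 171.7], [359.0, 174.4]] [[366.2 171.8]]
rel hook in rack [ 0.00163437  0.00088344 -0.00035247]
```

View pics/side9c.png

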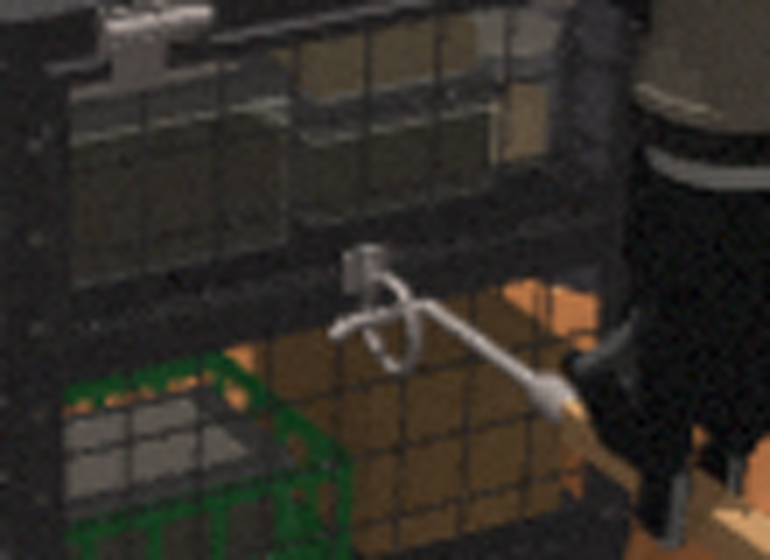

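Aligned. Withdraw along the bar, add slight forward so the lip clears.

>>> send_rows(plan=[[-1.5,0,0,0,0],[-1.5,0,-0.2,0,0],[-1.5,0,0,0,0],[-1.5,0,0,0,0],[0,0,0,0,0]])

```text
clock: 17.75
tcp_pos: [0.3893, -0.3886, 0.2071]
orientation: [-1.398, -0.85, 0.85]
contact_force: [-0.1, 0.4, -2.2]
grip_width: 0.0184
```

```bash
python3 chk.py 10
```

```text
17.75 tcp [ 0.3893 -0.3886  0.2071] zyaw 2.6632 down [-0. -0. -1.] F [-0.1  0.4 -2.2] g 0.0184 q [ 1.22  0.4  -0.68  1.86  0.3   0.99  1.5 ]
[ 0.61265027 -0.40536379  0.212     ]
[ 0.58619812 -0.46364628  0.21109078] scene [[199.2, 263.7], [207.9, 262.8], [218.9, 259.8]] [[231.1 259.3]]
rel hook in rack [ 0.00320783 -0.06392397 -0.00090922]
[ 0.58619812 -0.46364628  0.21109078] side [[387.9, 166.5], [381.9, 167.9], [375.5, 170.4]] [[366.2 171.8]]
rel hook in rack [ 0.00320783 -0.06392397 -0.00090922]
```

View pics/side10c.png

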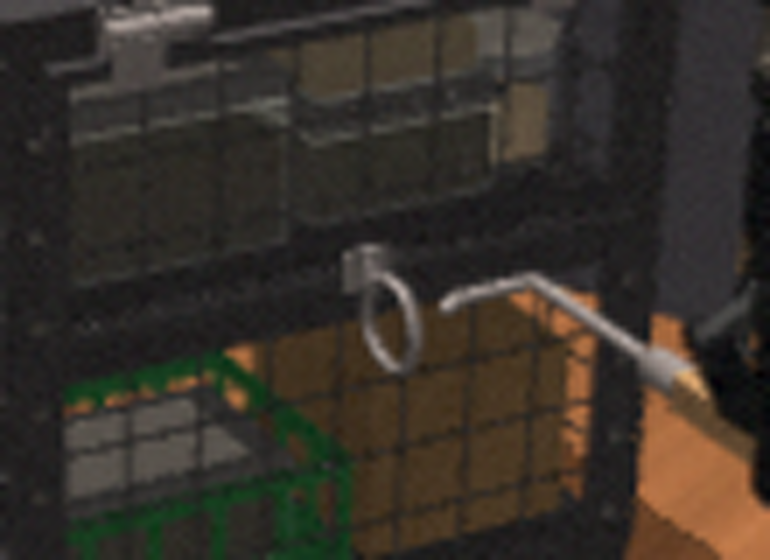

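>>> send_rows(plan=[[0,0,2.5,0,0],[0,0,3,0,0],[0,0,2.5,0,0],[0,-3,0,0,0],[0,-5,0,0,0],[0,-5,0,0,0],[0,-5,0,0,0],[0,-5,0,0,0],[0,-2.5,0,0,0],[0,0,0,0,0]])

```text
clock: 19.1
tcp_pos: [0.3207, -0.3498, 0.4639]
orientation: [-1.401, -0.854, 0.854]
contact_force: [0.1, -0.4, -2.9]
grip_width: 0.0182
```

```bash
python3 - <<'E'
from arc import *
o,M=st();rows([(.43,-.12,.465),(.5285,.1944,.465)],step=5)
E
```

```text
19.1 tcp [ 0.3207 -0.3498  0.4639] zyaw 2.668 down [ 0.002 -0.003 -1.   ] F [ 0.1 -0.4 -2.9] g 0.0182 q [ 1.42  0.05 -0.74  1.64  0.03  1.46  1.77]
6 x [ 4.24 -0.03  0.13]
7 x [ 4.64 -0.01  0.8 ]
```

>>> send_rows(plan=[[2.2,0,0.1,0,0],[4.2,0,0.1,0,0],[4.2,0,0.1,0,0],[4.2,0,0.1,0,0],[4.2,0,0.1,0,0],[4.2,0,0.1,0,0],[2.1,0,0.1,0,0]])

```text
clock: 19.98
tcp_pos: [0.429, -0.1176, 0.4608]
orientation: [-1.394, -0.855, 0.857]
contact_force: [-0.3, -0.6, -1.7]
grip_width: 0.0184
```

>>> send_rows(plan=[[4.6,0,0.8,0,0],[4.6,0,0.8,0,0],[4.6,0,0.8,0,0],[4.6,0,0.8,0,0],[4.6,0,0.8,0,0],[4.6,0,0.8,0,0],[4.6,0,0.8,0,0],[0,0,0,-7.3,0],[0,0,0,-7.3,0],[0,0,0,0,0]])

```text
clock: 21.22
tcp_pos: [0.5251, 0.191, 0.4609]
orientation: [-1.303, -1.045, 1.048]
contact_force: [-0.3, 0.3, -3.0]
grip_width: 0.018
```

```bash
python3 - <<'E'
from arc import *
o,M=st();rows([(.5285,.1944,.465),(.5285,.1944,.12)],step=5)
E
```

```text
21.23 tcp [0.5251 0.191  0.4609] zyaw 2.9228 down [-0.003 -0.    -1.   ] F [-0.3  0.3 -3. ] g 0.018 q [ 0.46  0.38 -1.24  1.46  0.35  1.56  0.58]
1 x [ 0.4  -0.42 -0.26]
7 x [ 0.    4.93 -0.01]
```

>>> send_rows(plan=[[0.4,2.5,-0.25,0,0],[0,5,0,0,0],[0,5,0,0,0],[0,5,0,0,0],[0,5,0,0,0],[0,5,0,0,0],[0,4,0,0,0],[0,0,0,0,0]])

```text
clock: 22.22
tcp_pos: [0.5272, 0.1919, 0.1444]
orientation: [-1.304, -1.038, 1.049]
contact_force: [-0.2, 0.1, -1.7]
grip_width: 0.0182
```

```bash
python3 - <<'E'
from arc import *
o,M=st()
P=pole_pts([(245,0,0),(238,54,0),(146,0,0),(-190,-10,10),(-190,10,10)],o['tcp_pos'],np.arctan2(M[1,2],M[0,2])-np.pi)
for n in ('scene','side'):
    d=snap(n,n+'11');print(proj(d,P).round(1).tolist())
    if n=='scene':crop(d['image'],330,140,110,100,6,'e1')
    else:crop(d['image'],200,240,150,130,5,'e2')
E
```

```text
22.23 tcp [0.5272 0.1919 0.1444] zyaw 2.9195 down [-0.006 -0.002 -1.   ] F [-0.2  0.1 -1.7] g 0.0182 q [ 0.31  0.64 -1.04  1.87  0.65  1.02  0.34]
[[404.9, 218.6], [418.4, 212.6], [390.2, 199.1], [346.3, 142.1], [351.0, 140.9]]
[[220.4, 254.1], [203.7, 263.3], [240.1, 271.2], [330.8, 340.7], [323.6, 345.5]]
```

View pics/e1.png

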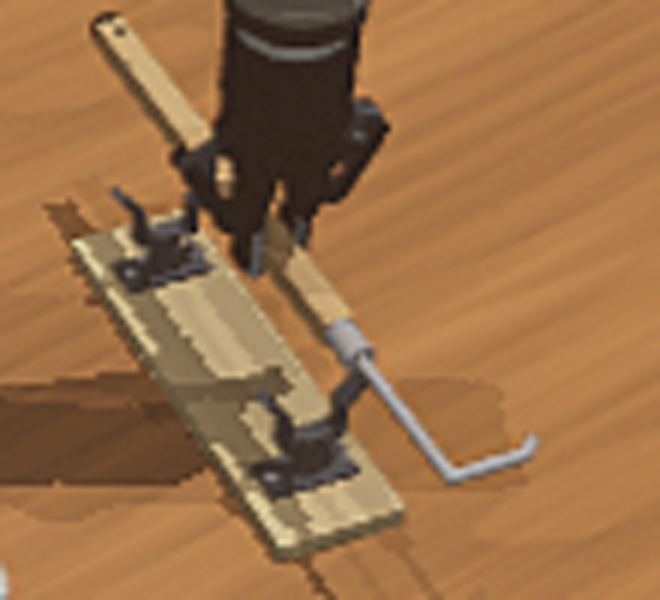

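View pics/e2.png

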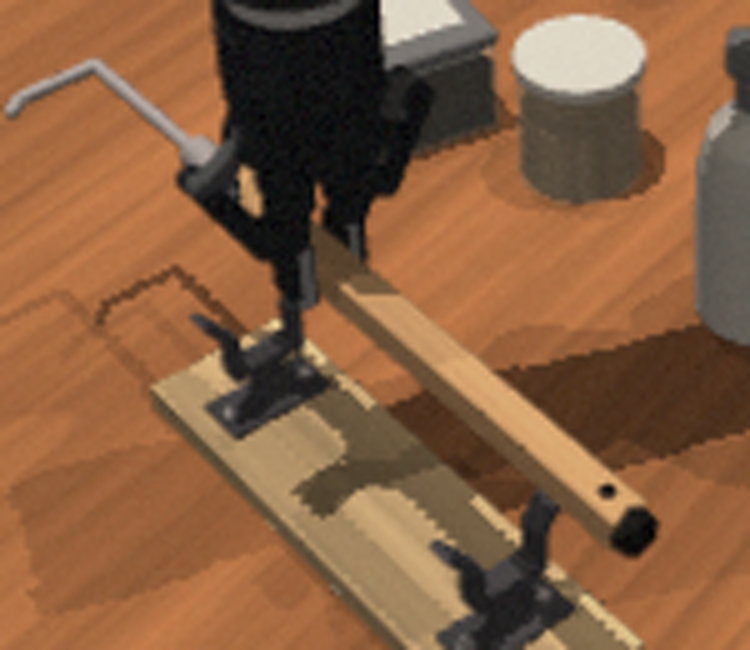

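```bash
python3 - <<'E'
from arc import *
rows([(.5285,.1944,.1),(.5285,.1944,.057)],step=1.5)
E
```

```text
4 x [0.01 1.21 0.03]
3 x [-0.    1.43  0.  ]
```

```bash
python3 - <<'E'
from arc import *
st();rows([(.5285,.1944,.1),(.5285,.1944,.057)],step=1.5)
E
```

```text
22.32 tcp [0.5298 0.1938 0.1483] zyaw 2.9202 down [ 0.     0.001 -1.   ] F [ 0.  -0.1 -2.4] g 0.0183 q [ 0.31  0.64 -1.04  1.86  0.65  1.03  0.34]
4 x [0.01 1.21 0.03]
3 x [-0.    1.43  0.  ]
```

Settled; it's on target. Lower.

>>> send_rows(plan=[[0,1.5,0.05,0,0],[0,1.7,0.05,0,0],[0,1.6,0,-0.1,0],[0,1.4,0,0,0],[0,1.4,0,0,0],[0,1,0,0,0],[0,0.4,0,0,0],[0,0,0,0,0],[0,0,0,0,0]])

```text
clock: 23.45
tcp_pos: [0.5292, 0.1936, 0.0578]
orientation: [-1.305, -1.047, 1.046]
contact_force: [-0.0, -0.7, -1.3]
grip_width: 0.018
```

```bash
python3 - <<'E'
from arc import *
o,M=st()
P=pole_pts([(245,0,0),(238,54,0),(146,0,0),(-190,-10,10),(-190,10,10)],o['tcp_pos'],np.arctan2(M[1,2],M[0,2])-np.pi)
for n in ('side',):
    d=snap(n,n+'12');print(proj(d,P).round(1).tolist())
    crop(d['image'],200,260,150,130,5,'f2')
E
```

```text
23.45 tcp [0.5292 0.1936 0.0578] zyaw 2.9229 down [ 0.001  0.    -1.   ] F [-0.  -0.7 -1.3] g 0.018 q [ 0.23  0.75 -0.94  1.92  0.78  0.89  0.24]
[[223.0, 279.5], [207.0, 289.1], [242.2, 297.2], [329.8, 369.2], [322.9, 374.1]]
```

View pics/f2.png

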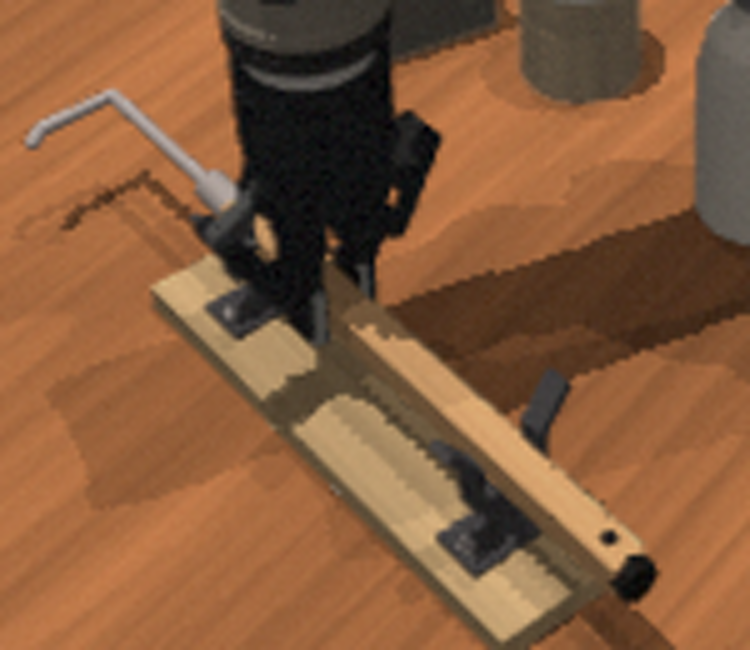

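>>> send_rows(plan=[[0,0.2,0,0,0],[0,0,0,0,0],[0,0,0,0,0.3],[0,0,0,0,0.7],[0,0,0,0,1],[0,0,0,0,1],[0,0,0,0,1],[0,0,0,0,1]], force=40)

```text
clock: 24.5
tcp_pos: [0.5289, 0.1934, 0.0553]
orientation: [-1.305, -1.047, 1.047]
contact_force: [-0.5, -0.4, -0.4]
grip_width: 0.0855
```

>>> send_rows(plan=[[0,-1.5,0,0,1],[0,-3,0,0,1],[0,-4,0,0,1],[0,-5,0,0,1],[0,-5,0,0,1],[0,-5,0,0,1],[0,-3,0,0,1],[0,0,0,0,1]])

```text
clock: 25.5
tcp_pos: [0.5294, 0.1946, 0.3237]
orientation: [-1.306, -1.051, 1.043]
contact_force: [0.5, -0.1, -0.4]
grip_width: 0.0851
```

```bash
python3 - <<'E'
from arc import *
o,M=st()
for n in ('scene','side','wrist'): snap(n,n+'13')
A,B=load('side0'),load('side13')
crop(B['image'],200,270,140,120,5,'g2');C=load('scene13');crop(C['image'],320,150,110,110,5,'g1')
D=load('side13');crop(D['image'],280,90,160,140,5,'g3')
E
```

```text
25.5 tcp [0.5294 0.1946 0.3237] zyaw 2.9232 down [ 0.005  0.002 -1.   ] F [ 0.5 -0.1 -0.4] g 0.0851 q [ 0.42  0.46 -1.19  1.68  0.44  1.3   0.5 ]
```

View pics/g2.png

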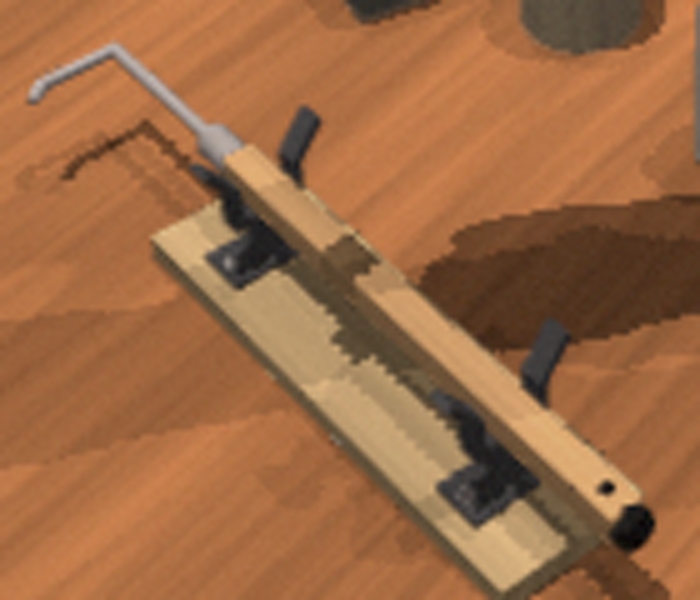

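View pics/g1.png

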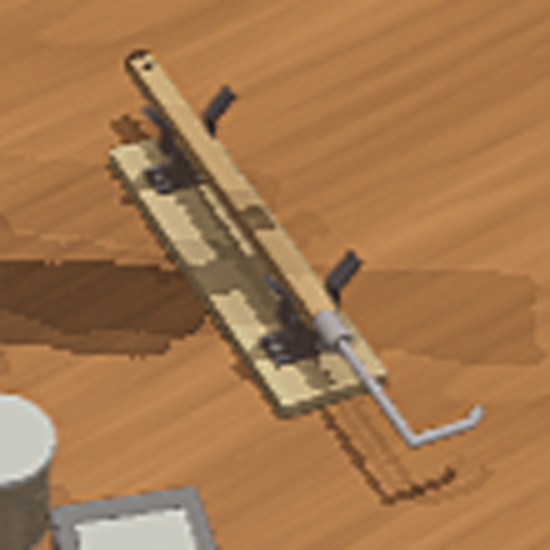

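View pics/g3.png

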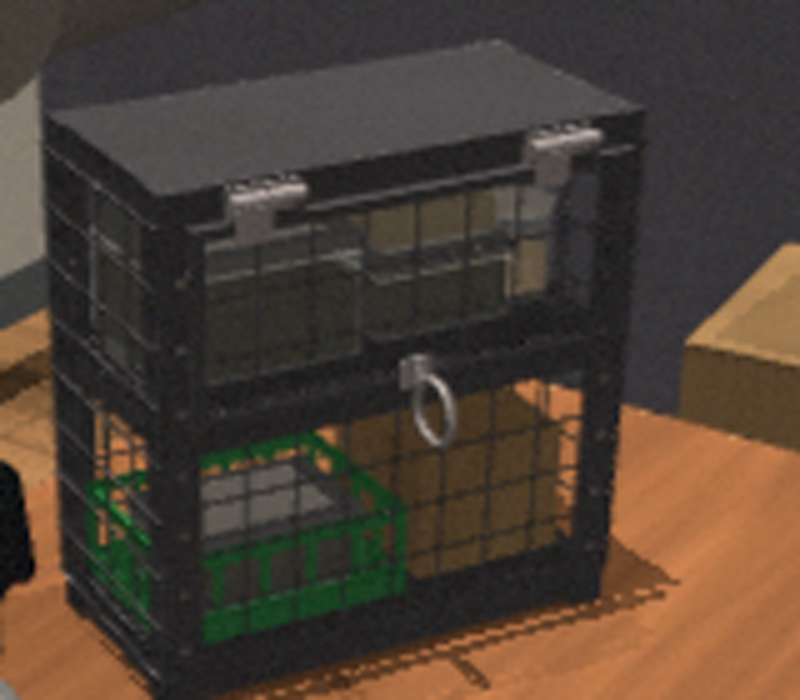

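View pics/wrist13.png

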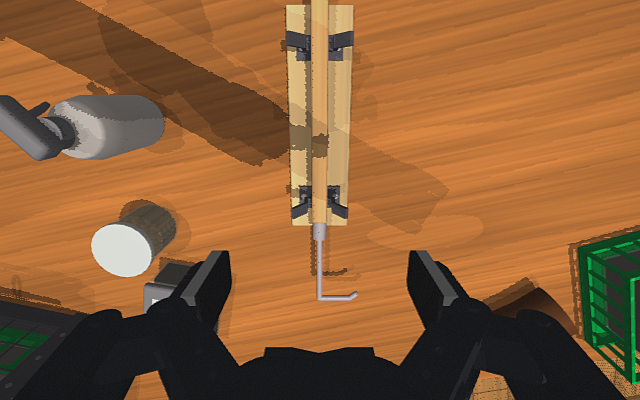

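```bash
python3 - <<'E'
from arc import *
for i in ('7','10','13'):
    pass
A,B=load('side7')['image'],load('side13')['image']
print('ring px',proj(load('side13'),np.array([E(0),E(.05)])).round(2).tolist())
print(r.hand_in());st()
E
```

```text
ring px [[366.18, 171.75], [367.44, 172.2]]
the job is handed in; nothing more can be done
None
the job is handed in; nothing more can be done
```

The flap is shut and the pole is back in its rest. The job was handed in at about 25.5 s of the 72 s allowed, and no verdict is reported.

**What I did:** I gripped the pole near its middle and lifted it out. I put the hook through the ring eye with the flap at about 1.5 rad, then swung the flap down along the eye's arc at roughly 0.4–0.8 rad/s. At the end the hook pressed against the stop with about 15 N, well above the 1 to 5 N that moves the flap. I then unhooked sideways, laid the pole back in both brackets and withdrew the open gripper about 27 cm.

**Last checks:**
- **Pole:** in the scene and side pictures it looks the same as at the start, lying in both brackets, with the hook end and hook side unchanged.
- **Bystanders:** I saw no movement of the spray bottle, tub or jar, but I only judged this by eye.
- **Flap:** the picture shows it hanging flush. The ring centre read by eye is (366.9, 171.9). My model puts a fully shut ring at (366.2, 171.8) and one 0.05 rad open at (367.4, 172.2).
- **Uncertainty:** taken alone, the ring reading would mean the flap is about 0.03 rad open. My reading of the eye was off by about as much in the same direction at the start, and the force at the stop also says it is shut.

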